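# Load the charging cabinet's door racks and lock up

### The job

Put the orange controllers on charge: lift the drop bolt and swing the cabinet's left leaf wide open (about square to the front), then free the overlapped right leaf and swing it wide open too, and stand every controller upright in a charging slot of its own on the inside of the leaves, any slot. Then shut the right leaf, shut the left leaf over it, and push the bolt fully down again; leave the toy figurine and the glass paperweight where they stand.

Things in the scene. Friction and masses are not known exactly. Their poses are not given: they have to be found in the camera images.
- controller1_center (a point): upright controller of orange plastic, a round grip 40 mm across and 112 mm tall on a round black charging foot 52 mm across and 14 mm high, 0.2 kg, weighted low; the point is on its axis, 56 mm above its underside, z along the axis. Three or four of controller1..4 are present; alike, standing on the shelf to the left and right of the cabinet
- controller2_center (a point): upright controller of orange plastic, a round grip 40 mm across and 112 mm tall on a round black charging foot 52 mm across and 14 mm high, 0.2 kg, weighted low; the point is on its axis, 56 mm above its underside, z along the axis. Three or four of controller1..4 are present; alike, standing on the shelf to the left and right of the cabinet
- controller3_center (a point): upright controller of orange plastic, a round grip 40 mm across and 112 mm tall on a round black charging foot 52 mm across and 14 mm high, 0.2 kg, weighted low; the point is on its axis, 56 mm above its underside, z along the axis. Three or four of controller1..4 are present; alike, standing on the shelf to the left and right of the cabinet
- controller4_center (a point): upright controller of orange plastic, a round grip 40 mm across and 112 mm tall on a round black charging foot 52 mm across and 14 mm high, 0.2 kg, weighted low; the point is on its axis, 56 mm above its underside, z along the axis. Three or four of controller1..4 are present; alike, standing on the shelf to the left and right of the cabinet
- cabinet: low dark-wood cabinet, fixed, 404 mm wide (y), 130 deep, 170 tall; origin on the shelf at the middle of its front plane, x to its back, y to its left seen from the robot. Two upright leaves (doors, 165 mm to the top) swing out towards the robot; each carries on its inside a black rack with two open-topped charging slots, reached from above once swung out
- leaf_a (a joint): the left leaf (hinged at the cabinet's +y side), the latched one: angle in rad, 0 shut, 1.57 square to the front, stop at 1.75; opens clockwise seen from above, stays where left (0.08 N m friction). 188 mm wide, 12 mm thick. Its strip overlaps the front of the right leaf by 16 mm: that leaf can neither open nor shut while this one is shut
- leaf_b (a joint): the right leaf (hinged at the cabinet's -y side), overlapped by the left one; angle in rad, 0 shut, 1.57 square to the front, stop at 1.75; opening turns it anticlockwise seen from above; same size and friction
- bolt (a joint): steel drop bolt on a bracket (30 mm wide, top at 180 mm, 34 mm out from the cabinet's front plane) in front of the left leaf: height in m, 0 down (locks the left leaf shut), 0.018 fully up; free of the leaf above 0.016; stays where it is left (2.5 N friction)
- bolt_grip (a point): centre of the bolt's grip tab, a steel block 16 mm (cabinet x) by 14 mm (cabinet y) by 26 mm tall (13 mm above and below this point), 90 mm to the left of the cabinet's middle; moves with the bolt; best pinched from above across the cabinet's y, or pressed down on its top
- leaf_a_hinge (a point): point on the vertical hinge axis of the left leaf, 180 mm above the shelf; turns with the leaf
- leaf_a_pull (a point): the left leaf's pull, an upright round steel bar 12 mm across from 125 to 200 mm above the shelf, open at the top, its axis 35 mm out from the leaf's outer face and 30 mm from its free edge (167 mm from the hinge axis); the point is on the bar's axis at 180 mm height; its y axis runs along the leaf; pinch it from above with the fingers either side along the leaf
- slot_a0 (a point): charging slot on the inside of the left leaf, nearer its hinge: square, 62 by 62 mm inside, walls 45 mm high; the point is the centre of its floor, 30 mm above the shelf, 31 mm in from the leaf's inner face and 65 mm from the hinge line along the leaf; its y axis runs along the leaf; neighbouring slots are 80 mm apart. Turns with the leaf
- slot_a1 (a point): charging slot on the inside of the left leaf, nearer its free edge: square, 62 by 62 mm inside, walls 45 mm high; the point is the centre of its floor, 30 mm above the shelf, 31 mm in from the leaf's inner face and 145 mm from the hinge line along the leaf; its y axis runs along the leaf; neighbouring slots are 80 mm apart. Turns with the leaf
- leaf_b_hinge (a point): point on the vertical hinge axis of the right leaf, 180 mm above the shelf; turns with the leaf
- leaf_b_pull (a point): the right leaf's pull, an upright round steel bar 12 mm across from 125 to 200 mm above the shelf, open at the top, its axis 35 mm out from the leaf's outer face and 30 mm from its free edge (167 mm from the hinge axis); the point is on the bar's axis at 180 mm height; its y axis runs along the leaf; pinch it from above with the fingers either side along the leaf
- slot_b0 (a point): charging slot on the inside of the right leaf, nearer its hinge: square, 62 by 62 mm inside, walls 45 mm high; the point is the centre of its floor, 30 mm above the shelf, 31 mm in from the leaf's inner face and 65 mm from the hinge line along the leaf; its y axis runs along the leaf; neighbouring slots are 80 mm apart. Turns with the leaf
- slot_b1 (a point): charging slot on the inside of the right leaf, nearer its free edge: square, 62 by 62 mm inside, walls 45 mm high; the point is the centre of its floor, 30 mm above the shelf, 31 mm in from the leaf's inner face and 145 mm from the hinge line along the leaf; its y axis runs along the leaf; neighbouring slots are 80 mm apart. Turns with the leaf
- figurine: chunky plastic toy figure, 48 mm across, 89 mm tall; origin at its underside; bystander
- paperweight: glass paperweight, 76 mm across, 55 mm tall; origin at its underside; bystander

How it is judged:
By the outcome, as a careful person would: the job done as asked, in the order asked, and still so for the second after the job is handed in, with the robot touching nothing.
Of controller1, controller2, controller3, controller4 only 3 to 4 are there at a start; the rules pass over those that are not, and their reading is None.
At some moment in a run one of controller1, controller2, controller3, controller4 may be knocked a few centimetres aside while the robot is not near it.
It also fails if it takes over 210 s, if anything falls off the work surface, if the arm or the gripper's body presses on something with over 40 N, if the wrist force passes 120 N, or if a joint passes its speed limit or range.

### The arm

A 7-joint arm with a two-finger parallel gripper is mounted at the origin on the work surface. World frame = base frame: x ahead of the robot, y to its left, z up, the work surface at z = 0. Lengths are in m, angles in rad, forces in N, time in s.
With the tool pointing down it reaches from about 0.425 to 0.925 m from the base axis. Payload 6.8 kg.
Tool frame: the origin (TCP) lies at the very end of the fingers, on their centre line; the grasp point (between the pads) lies 19 mm behind it; z points along the fingers, y is the line along which they close (so a half turn about z gives the same grasp; the last joint's range is limited). The gripper opens to 88 mm and grips with 3 to 60 N. Pads are 20 mm wide; open, the fingers measure 115 mm over their backs; the gripper's body (75 mm by 178 mm) begins 61 mm behind the grasp point.
Start: joints at [-1.411, 0.477, 0.022, 1.555, -0.011, 1.109, -0.083], TCP at [0.179, 0.651, 0.223] pointing down, gripper open.
Joint ranges: [-2.96, 2.96], [-0.34, 2.1], [-1.41, 1.46], [0.24, 2.44], [-1.37, 4.51], [0.17, 1.92], [-2.96, 2.96]. Speed limits (rad/s): [2.39, 2.39, 3.14, 3.14, 3.14, 3.14, 3.14].

### API

Orientations are given as a unit quaternion [w, x, y, z].
In Python, from cell import manip gives the robot as it stands. Calls block until the motion is done:
- manip.goto(position, orientation): joint-space move of the TCP to a pose.
- manip.servo_line(position, speed=0.15, frame=None): straight line of the TCP; frame=None keeps the orientation; speed is the mean speed in m/s.
- manip.set_joints(angles): joint-space move.
- manip.set_gripper(opening, force=None): finger opening in m; force is the grip in N (None keeps the last); returns when the fingers have stopped.
- manip.pause(seconds).
- manip.ik(position, orientation): joint angles nearest the present ones, or None.
- manip.capture(name): name is "scene" or "top"; returns the picture (420x560x3 uint8, red, green, blue); there is no depth.
- manip.camera_params(name): a dict with "intrinsics" (3x3 intrinsics, pixels), "R" (3x3) and "t" (3): a world point X has camera coordinates R X + t. Camera axes: x right, y down, z forward; pixel columns grow to the right and rows downward; lengths in m; the calibration is good to about 2 mm. A picture is of the moment at which its call begins. camera_params takes no time and is no camera call.
A pose or a line that the arm cannot do raises manip.PlanningError and nothing moves.
- manip.hand_in(): hands the job in; it is judged then, once.
Trained networks look in the newest picture that a camera, given by its name, has taken for a name from the list of things; names that differ only in an ending like _2 or _b are one class to them, and where a whole thing is asked for, a point or a joint stands for the part that bears it (a point fixed in the world has none). Each returns a list of dicts, best first, with "conf" (0 to 1); they miss things now and then, are a little off and sometimes report something else, mostly with a low value. They report only what shows in the picture. A call takes as long as a camera call.
- manip.masks_of(target, camera): "region" (420x560 bool, what is visible of it) and "location" ([row, column] in pixels, amid what is visible of it).
Readings, each from a call of its own:
- manip.get_time(): time.
- manip.get_joints(): joint angles.
- manip.get_dq(): joint speeds.
- manip.get_joint_efforts(): joint torques, N m.
- manip.get_position(): TCP position.
- manip.get_eef_rot(): TCP orientation.
- manip.get_ft_force(): force on the tool from outside, world axes, zero at the start.
- manip.get_ft_torque(): the same for the moment, N m.
- manip.get_width(): finger opening in m.
- manip.get_grip_force(): force on a finger pad.
Only numpy, scipy, OpenCV 4.12 (cv2) and the standard library are available. Lean on these libraries where they do the work, as an engineer would, in place of code of your own. Each camera call takes 0.05 s, during which the arm holds its last target. There are 200 camera calls.

## Working session

There is one attempt and no reset: what is moved stays moved. The work goes in short steps, each a Python script; the robot and the scene stay as the last script left them, time stands still between calls to the robot, and variables do not carry over. Pictures are saved under pics/ and viewed, at most 14 in all, crops included, and the job is handed in when it is done.

```bash
mkdir -p pics; ls; cat > h.py <<'E'
import numpy as np, cv2
from cell import manip
def save(img,name): cv2.imwrite('pics/'+name+'.png',cv2.cvtColor(img,cv2.COLOR_RGB2BGR))
def proj(cam,X):
    p=manip.camera_params(cam); c=np.array(p['R'])@np.asarray(X,float)+np.array(p['t']); u=np.array(p['intrinsics'])@c
    return u[:2]/u[2]  # col,row
def ray(cam,uv):
    p=manip.camera_params(cam); R=np.array(p['R']);t=np.array(p['t'])
    d=R.T@np.linalg.inv(np.array(p['intrinsics']))@np.array([uv[0],uv[1],1.0]); return -R.T@t,d/np.linalg.norm(d)
def atz(cam,uv,z):
    o,d=ray(cam,uv); return o+d*(z-o[2])/d[2]
def tri(rays):
    A=sum(np.eye(3)-np.outer(d,d) for o,d in rays); b=sum((np.eye(3)-np.outer(d,d))@o for o,d in rays)
    return np.linalg.solve(A,b)
E
python3 - <<'E'
from h import *
np.set_printoptions(precision=3,suppress=True)
print(manip.get_time())
for c in('scene','top'):
    im=manip.capture(c); save(im,c+'0')
    p=manip.camera_params(c); print(c,-np.array(p['R']).T@p['t'],np.array(p['R'])[2],p['intrinsics'][0])
    for n in('controller1_center','bolt_grip','leaf_a_pull','leaf_b_pull','cabinet','figurine','paperweight'):
        for m in manip.masks_of(n,c)[:5]: 
            r,cc=np.nonzero(m['region']); print(n,round(m['conf'],2),np.array(m['location']),(r.min(),r.max(),cc.min(),cc.max()),len(r))
E
```

```text
pics
0.0
scene [ 0.236 -0.293  1.517] [ 0.235  0.188 -0.954] [502.697   0.    275.793]
controller1_center 0.81 [174.7 146.3] (np.int64(161), np.int64(186), np.int64(135), np.int64(155)) 361
bolt_grip 0.72 [222.4 312.9] (np.int64(194), np.int64(252), np.int64(286), np.int64(339)) 1167
bolt_grip 0.5 [173.5 262.2] (np.int64(170), np.int64(176), np.int64(261), np.int64(266)) 34
bolt_grip 0.3 [349.9 343.5] (np.int64(341), np.int64(358), np.int64(334), np.int64(353)) 282
leaf_a_pull 0.65 [183.9 268.8] (np.int64(153), np.int64(210), np.int64(242), np.int64(291)) 910
leaf_b_pull 0.9 [221.6 313.1] (np.int64(195), np.int64(252), np.int64(286), np.int64(340)) 1132
cabinet 0.6 [187.9 305.8] (np.int64(119), np.int64(252), np.int64(241), np.int64(373)) 8510
figurine 0.58 [224.3 314.4] (np.int64(195), np.int64(252), np.int64(285), np.int64(339)) 1133
figurine 0.56 [128.3 127.8] (np.int64(118), np.int64(141), np.int64(121), np.int64(139)) 317
paperweight 0.85 [350.4 404.3] (np.int64(338), np.int64(364), np.int64(393), np.int64(418)) 554
top [ 0.416 -0.021  1.705] [ 0.088  0.007 -0.996] [473.537   0.    280.87 ]
controller1_center 0.77 [244.8 161.7] (np.int64(240), np.int64(253), np.int64(152), np.int64(171)) 221
leaf_a_pull 0.62 [185.5 259.9] (np.int64(178), np.int64(197), np.int64(223), np.int64(285)) 509
leaf_b_pull 0.82 [186.4 308.8] (np.int64(181), np.int64(197), np.int64(282), np.int64(338)) 544
cabinet 0.75 [166.4 283.3] (np.int64(139), np.int64(196), np.int64(220), np.int64(346)) 5975
figurine 0.65 [224.5 119.1] (np.int64(217), np.int64(231), np.int64(111), np.int64(131)) 236
paperweight 0.81 [218.5 429.2] (np.int64(209), np.int64(230), np.int64(421), np.int64(442)) 351
```

```bash
python3 - <<'E'
import cv2
a=cv2.imread('pics/scene0.png');b=cv2.imread('pics/top0.png')
cv2.imwrite('pics/s_big.png',cv2.resize(a,(800,600),interpolation=cv2.INTER_CUBIC))
cv2.imwrite('pics/t_big.png',cv2.resize(b[120:330,80:360+120],(800,420),interpolation=cv2.INTER_CUBIC))
E
```

```text
(no output)
```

View pics/s_big.png

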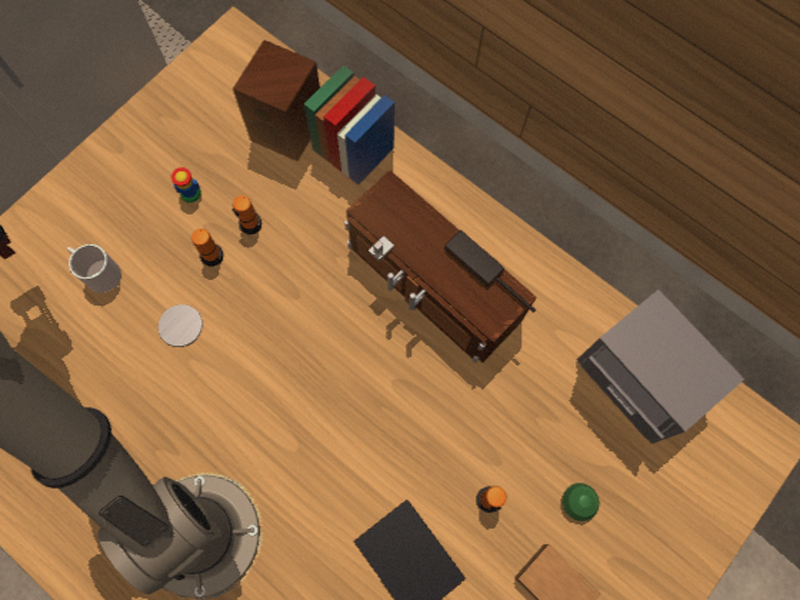

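View pics/t_big.png

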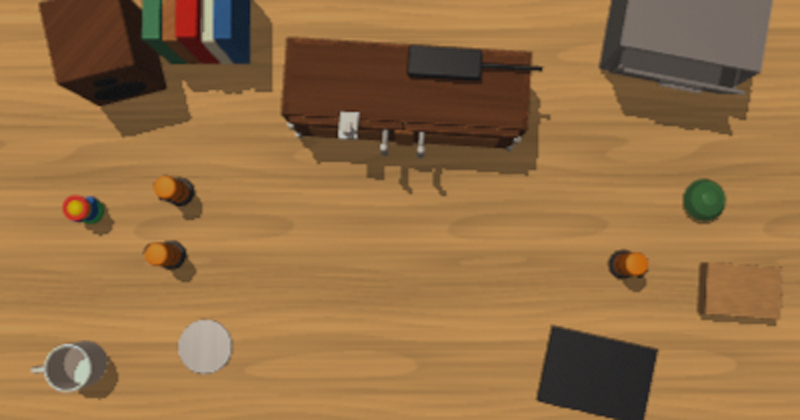

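The scene shows two left controllers (tops near scene px (243,205) and (203,238) in the enlarged view), one on the right (495,497), the figurine far left, the green paperweight on the right, and the bolt bracket and two pulls on the front of the cabinet. I'll zoom in on the cabinet.

```bash
python3 - <<'E'
import cv2,numpy as np
a=cv2.imread('pics/scene0.png');b=cv2.imread('pics/top0.png')
def crop(im,c0,r0,w,h,s):
    o=cv2.resize(im[r0:r0+h,c0:c0+w],None,fx=s,fy=s,interpolation=cv2.INTER_CUBIC)
    for c in range(c0-c0%10+10,c0+w,10):
        cv2.putText(o,str(c),((c-c0)*s,8),0,.3,(255,255,255),1); cv2.line(o,((c-c0)*s,10),((c-c0)*s,16),(255,255,255),1)
    for r in range(r0-r0%10+10,r0+h,10): cv2.putText(o,str(r),(0,(r-r0)*s+3),0,.3,(255,255,255),1);cv2.line(o,(20,(r-r0)*s),(26,(r-r0)*s),(255,255,255),1)
    return o
cv2.imwrite('pics/c_top.png',crop(b,215,135,133,72,6))
cv2.imwrite('pics/c_sc.png',crop(a,236,116,145,142,4))
E
```

```text
(no output)
```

View pics/c_top.png

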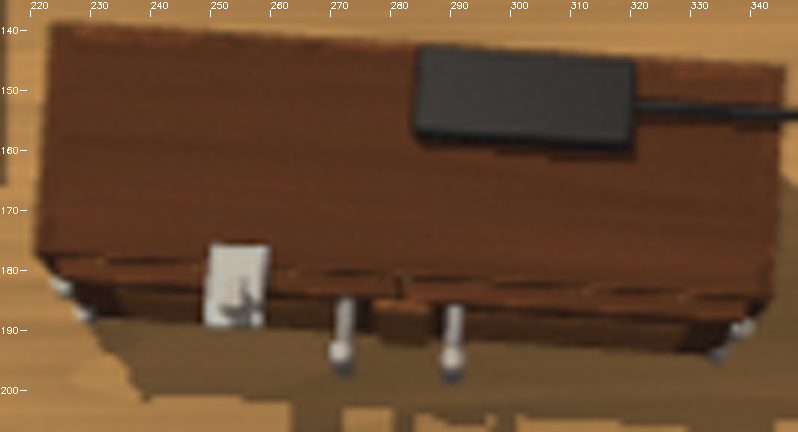

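View pics/c_sc.png

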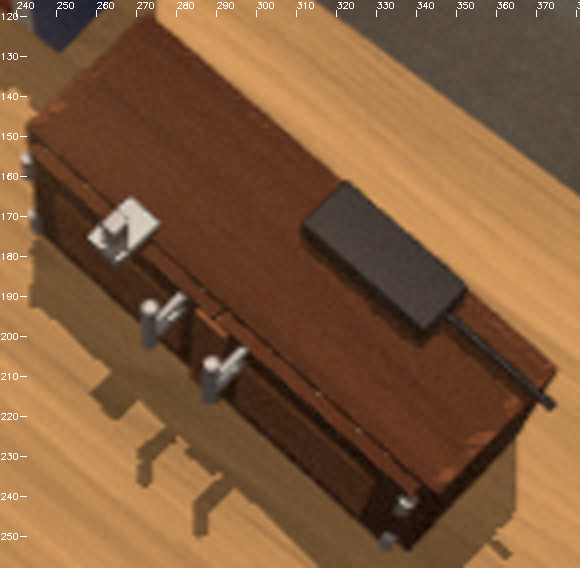

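```bash
python3 - <<'E'
from h import *
np.set_printoptions(precision=4,suppress=True)
P={'pullA':((270.7,193),(272.9,192.6)),'pullB':((289.2,194.2),(288.4,207)),
'BL':((222.5,139.2),(273,120)),'BR':((343.8,146.2),(373.5,208)),'FL':((221,177.5),(243.5,147)),'FR':((342.3,184),(345,238.5)),
'brkL':((250.2,176),(267.6,165.5)),'brkR':((258.8,176.2),(274.8,171.5)),'brkfrontL':((249,189),(257.5,174.5)),'brkfrontR':((258,189.5),(265.5,181.5)),'hA':((222.5,182),(241.5,155.5)),'hB':((338.5,190),(336.5,240))}
for n,(t,s) in P.items():
    X=tri([ray('top',t),ray('scene',s)]); print(n,X,proj('top',X)-t,proj('scene',X)-s)
# controllers, others
for c in('scene','top'):
    im=cv2.cvtColor(cv2.imread(f'pics/{c}0.png'),cv2.COLOR_BGR2HSV)
    m=cv2.inRange(im,(5,200,120),(16,255,255)); k,l,st,ce=cv2.connectedComponentsWithStats(m)
    for i in range(1,k):
        if st[i,4]>60: print(c,st[i],ce[i])
E
```

```text
pullA [0.6136 0.0219 0.1974] [ 0.1037 -0.1416] [-0.1951  0.0489]
pullB [ 0.61   -0.0375  0.1928] [ 0.1107 -0.1478] [-0.2071  0.0507]
BL [0.8003 0.1813 0.1626] [ 0.4684 -0.6176] [-0.8303  0.1982]
BR [ 0.7727 -0.219   0.1631] [ 0.0849 -0.0968] [-0.1465  0.0295]
FL [0.6682 0.1823 0.1854] [ 0.4727 -0.6491] [-0.8715  0.2113]
FR [ 0.6462 -0.2118  0.1702] [ 0.2435 -0.2897] [-0.4354  0.0908]
brkL [0.6701 0.0888 0.1883] [ 0.0105 -0.0145] [-0.0196  0.005 ]
brkR [0.6692 0.0609 0.1885] [-0.0044  0.006 ] [ 0.0082 -0.0021]
brkfrontL [0.6276 0.0915 0.1946] [ 0.1926 -0.2665] [-0.3617  0.0908]
brkfrontR [0.6273 0.0625 0.1883] [ 0.3249 -0.4417] [-0.6062  0.1487]
hA [0.6595 0.1842 0.1391] [ 0.2206 -0.3091] [-0.4115  0.1034]
hB [ 0.6246 -0.1975  0.1816] [ 0.1519 -0.1849] [-0.2752  0.0596]
scene [340 341  14  14  82] [347.6707 348.9268]
top [153 242  11  11  72] [158.0278 247.5556]
top [392 246  12  12 100] [397.65 251.55]
```

The zoomed views show the front plane with the leaves proud of the body, pull A's top at top px (270.7,193), pull B's at (289.2,194), and the bolt bracket around (254,182). I'll fit the cabinet pose and controllers, then check reachability.

```bash
cat >> h.py <<'E'
from scipy.spatial.transform import Rotation as Ro
def q(psi):
    r=(Ro.from_euler('z',psi)*Ro.from_euler('x',np.pi)).as_quat(); return [r[3],r[0],r[1],r[2]]
E
python3 - <<'E'
from h import *
from scipy.optimize import least_squares
np.set_printoptions(precision=4,suppress=True)
obs=[((-.047,.03,.2),(270.7,193),(272.9,192.6)),((-.047,-.03,.2),(289.2,194.2),(288.4,207)),
((.13,.202,.17),(222.5,139.2),(273,120)),((.13,-.202,.17),(343.8,146.2),(373.5,208)),
((0,.202,.17),(221,177.5),(243.5,147)),((0,-.202,.17),(342.3,184),(345,238.5)),
((-.034,.105,.18),(249,189),(257.5,174.5)),((-.034,.075,.18),(258,189.5),(265.5,181.5))]
def W(p,X): c,s=np.cos(p[2]),np.sin(p[2]); return np.array([p[0]+c*X[0]-s*X[1],p[1]+s*X[0]+c*X[1],X[2]])
def res(p): return np.concatenate([np.r_[proj('top',W(p,X))-t,proj('scene',W(p,X))-s] for X,t,s in obs])
f=least_squares(res,[.659,-.011,-.066],loss='soft_l1'); print(f.x); print(f.fun.reshape(-1,4))
p=f.x
for n,X in {'tabtop z.2':(-.024,.09,.2),'tabtop z.22':(-.024,.09,.22)}.items(): print(n,proj('top',W(p,X)),proj('scene',W(p,X)))
for hx in(-.012,-.018): print('hinge',hx,[ (proj('top',W(p,(hx,.197,z))),proj('scene',W(p,(hx,.197,z)))) for z in(.06,.15)])
for n,t,s in (('c1',(163.5,212),(170,143.5)),('c2',(158.2,246.8),(142,166.6)),('c3',(398,251.7),(347,348.3))):
    print(n,tri([ray('top',t),ray('scene',s)]),atz('top',t,.112)[:2],atz('scene',s,.112)[:2])
E
```

```text
[ 0.6575 -0.0121 -0.0663]
[[ 0.3763  0.0396 -0.1485  0.1672]
 [ 0.5823 -0.0122 -0.0414 -0.111 ]
 [ 0.3272 -1.2654 -0.6304 -0.9863]
 [ 1.3345 -0.9356  1.4985 -0.3478]
 [-1.0841 -0.6899 -1.8124  0.4198]
 [ 0.8111  0.3274 -0.3615  1.0608]
 [-0.5266 -0.5417 -0.4578  0.5972]
 [-0.3159 -0.4771 -0.9562  0.3702]]
tabtop z.2 [252.8771 184.7917] [263.1114 173.4468]
tabtop z.22 [252.4565 183.8644] [262.9951 170.6776]
hinge -0.012 [(array([225.3456, 185.4052]), array([242.1028, 166.1826])), (array([221.9689, 181.4591]), array([240.4038, 154.0642]))]
hinge -0.018 [(array([225.2207, 187.0978]), array([240.7507, 167.4505])), (array([221.8358, 183.247 ]), array([238.9725, 155.3942]))]
c1 [0.5608 0.3907 0.1025] [0.5611 0.3875] [0.5575 0.3869]
c2 [0.4462 0.4041 0.1032] [0.4438 0.4032] [0.4472 0.3983]
c3 [ 0.4246 -0.4023  0.1067] [ 0.4245 -0.4009] [ 0.4239 -0.4019]
```

```bash
cat >> h.py <<'E'
CAB=(.6575,-.0121,-.0663)
def W(X,p=CAB): c,s=np.cos(p[2]),np.sin(p[2]); return np.array([p[0]+c*X[0]-s*X[1],p[1]+s*X[0]+c*X[1],X[2]])
HX=-.012
def leafpt(L,th,along,out,z):
    """point on leaf L at angle th: along from hinge, out from hinge axis away from cabinet"""
    sg=1 if L=='a' else -1
    c,s=np.cos(th),np.sin(th)
    # shut: along->-sg*y, out->-x ; open: rotate along towards -x
    x=-along*s-out*c; y=-along*c+out*s
    return W((HX+x, sg*(.197+y), z))
def pull(L,th,z): return leafpt(L,th,.167,.035,z)
def slot(L,i,th,z): return leafpt(L,th,.065+.08*i,-.012-.031,z)
def psi(L,th): return CAB[2]+(-th if L=='a' else th)
E
python3 - <<'E'
from h import *
np.set_printoptions(precision=2,suppress=True)
def chk(n,p,a):
    out=[]
    for k in(0,np.pi,-np.pi):
        j=manip.ik(p,q(a+k)); out.append(None if j is None else np.array(j)[[0,2,4,5,6]])
    print(n,np.round(p,3),*out)
chk('bolt',W((-.024,.09,.3)),CAB[2])
for L in 'ab':
    for th in np.linspace(0,1.57,4): chk(L,pull(L,th,.16),psi(L,th))
    for i in(0,1): chk('slot',slot(L,i,1.57,.11),psi(L,1.57))
for c in((.560,.388),(.446,.402),(.424,-.402)):
    for L in'ab': chk('c',(*c,.08),psi(L,1.57))
E
```

```text
bolt [0.64 0.08 0.3 ] [-0.85  0.92 -0.41  1.27 -1.5 ] [-0.57  0.48 -0.19  1.23  1.45] [-0.57  0.48 -0.19  1.23  1.45]
a [0.61 0.02 0.16] [-0.77  0.91 -0.55  1.01 -1.27] [-0.47  0.45 -0.25  0.93  1.59] [-0.47  0.45 -0.25  0.93  1.59]
a [0.54 0.07 0.16] [-1.12  1.28 -0.77  1.07 -1.64] [-0.62  0.48 -0.21  0.87  0.95] [-0.62  0.48 -0.21  0.87  0.95]
a [0.49 0.14 0.16] [-1.32  1.28 -0.73  1.02 -2.35] [-0.79  0.47 -0.18  0.85  0.24] [-0.79  0.47 -0.18  0.85  0.24]
a [0.49 0.23 0.16] [-0.46 -0.11  0.05  0.88  2.48] [-0.95  0.5  -0.22  0.88 -0.4 ] [-0.95  0.5  -0.22  0.88 -0.4 ]
slot [0.59 0.15 0.11] [-0.28 -0.09  0.06  0.84  2.68] [-0.75  0.55 -0.38  0.85 -0.08] [-0.75  0.55 -0.38  0.85 -0.08]
slot [0.51 0.15 0.11] [-0.35 -0.07  0.04  0.76  2.63] [-0.81  0.51 -0.29  0.76 -0.19] [-0.81  0.51 -0.29  0.76 -0.19]
b [ 0.61 -0.04  0.16] [-0.76  1.08 -0.69  1.07 -1.06] [-0.46  0.58 -0.32  0.94  1.75] [-0.46  0.58 -0.32  0.94  1.75]
b [ 0.53 -0.07  0.16] [-0.77  1.06 -0.56  0.95 -0.53] [-0.44  0.57 -0.25  0.87  2.29] [-0.44  0.57 -0.25  0.87  2.29]
b [ 0.47 -0.14  0.16] [-0.6   0.96 -0.41  0.87  0.
[... 423 characters left out ...]
.14]
c [0.56 0.39 0.08] [-0.53 -0.25  0.19  0.88  2.23] [-0.94  0.35 -0.28  0.87 -0.54] [-0.94  0.35 -0.28  0.87 -0.54]
c [0.56 0.39 0.08] [-0.94  0.35 -0.28  0.87 -0.54] [-0.53 -0.25  0.19  0.88  2.23] [-0.53 -0.25  0.19  0.88  2.23]
c [0.45 0.4  0.08] [-0.63 -0.27  0.19  0.79  2.07] [-1.09  0.33 -0.25  0.77 -0.69] [-1.09  0.33 -0.25  0.77 -0.69]
c [0.45 0.4  0.08] [-1.09  0.33 -0.25  0.77 -0.69] [-0.64 -0.27  0.19  0.79  2.07] [-0.64 -0.27  0.19  0.79  2.07]
c [ 0.42 -0.4   0.08] [-0.15  1.26 -1.05  1.11 -1.63] [-0.07  1.06 -0.86  0.95  1.35] [-0.07  1.06 -0.86  0.95  1.35]
c [ 0.42 -0.4   0.08] [-0.07  1.06 -0.86  0.95  1.35] [-0.15  1.26 -1.05  1.11 -1.63] [-0.15  1.26 -1.05  1.11 -1.63]
```

```bash
cat >> h.py <<'E'
def go(p,a):manip.goto([float(v) for v in p],q(a))
def line(p,a=None,speed=.15): manip.servo_line([float(v) for v in p],speed=speed,frame=None if a is None else q(a))
def st(s=''): print(s,'t',round(manip.get_time(),1),'F',np.round(manip.get_ft_force(),1),'w',round(manip.get_width(),4),'g',round(manip.get_grip_force(),1),'p',np.round(manip.get_position(),4))
E
python3 - <<'E'
from h import *
a=CAB[2]+np.pi
b=W((-.024,.09,0))
manip.set_gripper(.05,15)
go(b+[0,0,.32],a); st()
line(b+[0,0,.235],speed=.2); line(b+[0,0,.188],speed=.06); st('down')
manip.set_gripper(0,15); st('grip')
save(manip.capture('scene'),'g1s')
a1=cv2.imread('pics/g1s.png')[130:270,200:360]; cv2.imwrite('pics/g1c.png',cv2.resize(a1,None,fx=4,fy=4,interpolation=cv2.INTER_CUBIC))
E
```

```text
t 4.2 F [ 0.2  0.4 -0.6] w 0.05 g 0.0 p [0.6394 0.0806 0.3197]
down t 5.7 F [-0.6  1.2  1. ] w 0.0498 g 0.0 p [0.6398 0.0793 0.1883]
grip t 6.3 F [-0.3 -0.1 -0.8] w 0.0139 g 15.0 p [0.6395 0.0791 0.188 ]
```

View pics/g1c.png

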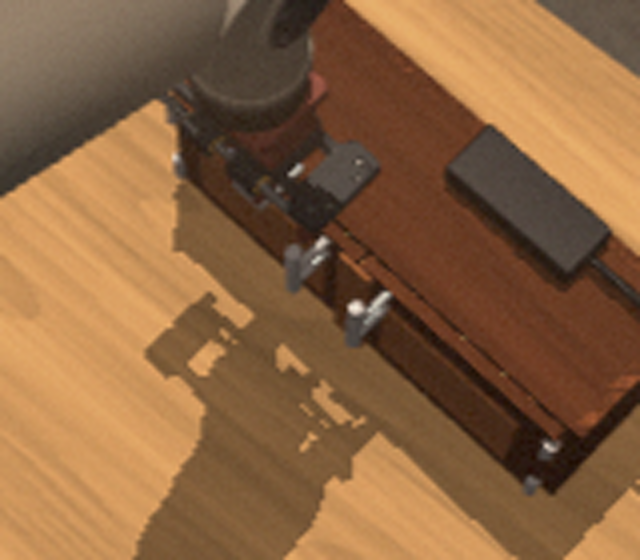

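The gripper sits over the bracket (crop px ~(270,170)) and the width is 13.9 mm, so it is holding the tab. Next I lift the bolt and go to pull A.

```bash
python3 - <<'E'
from h import *
b=W((-.024,.09,0))
line(b+[0,0,.2085],speed=.02); st('lift')
manip.set_gripper(.05); st('rel'); line(b+[0,0,.30],speed=.2)
a=psi('a',0)+np.pi; p=pull('a',0,0)
manip.set_gripper(.044)
go(p+[0,0,.27],a); line(p+[0,0,.165],speed=.12); st('at pull')
manip.set_gripper(0,20); st('grip')
th=0
for t in np.linspace(0,1.57,8)[1:]:
    line(pull('a',t,.165),psi('a',t)+np.pi,speed=.1); st(round(t,2))
manip.set_gripper(.05); st('rel'); 
for c in('top','scene'): save(manip.capture(c),'g2'+c[0])
line(pull('a',1.57,.27),speed=.2)
im=manip.capture('top'); save(im,'g3t')
cv2.imwrite('pics/g3c.png',cv2.cvtColor(cv2.resize(im[130:280,190:390],None,fx=4,fy=4,interpolation=cv2.INTER_CUBIC),cv2.COLOR_RGB2BGR))
E
```

```text
lift t 7.5 F [  8.3  -1.6 -21.1] w 0.0138 g 15.0 p [0.6389 0.079  0.2057]
rel t 8.3 F [-0.  -0.5  0.6] w 0.0499 g 0.0 p [0.6395 0.0793 0.2086]
at pull t 10.6 F [ 1.   0.1 -1.2] w 0.0438 g 0.0 p [0.6133 0.021  0.1658]
grip t 11.2 F [-1.3 -1.   1.5] w 0.0117 g 20.0 p [0.6126 0.0208 0.1651]
0.22 t 11.8 F [ 3.5  5.4 -2.2] w 0.0115 g 20.0 p [0.5782 0.0387 0.1652]
0.45 t 12.3 F [ 13.1  12.  -14. ] w 0.0118 g 20.0 p [0.5494 0.0634 0.1652]
0.67 t 12.8 F [ 27.8  17.2 -30.7] w 0.0116 g 20.0 p [0.5274 0.0929 0.1655]
0.9 t 13.4 F [ 37.1  13.6 -31. ] w 0.0117 g 20.0 p [0.5127 0.1247 0.1671]
1.12 t 13.9 F [ 42.7   5.7 -31.1] w 0.0151 g 20.0 p [0.5039 0.1583 0.1678]
1.35 t 14.4 F [ 41.4  -3.4 -26.3] w 0.0184 g 20.0 p [0.5019 0.1928 0.168 ]
1.57 t 15.0 F [ 39.8 -11.1 -20.4] w 0.0192 g 20.0 p [0.508  0.2266 0.1679]
rel t 15.7 F [ 0.2 -0.3 -0.1] w 0.0501 g 0.0 p [0.4935 0.2314 0.1647]
```

View pics/g3c.png

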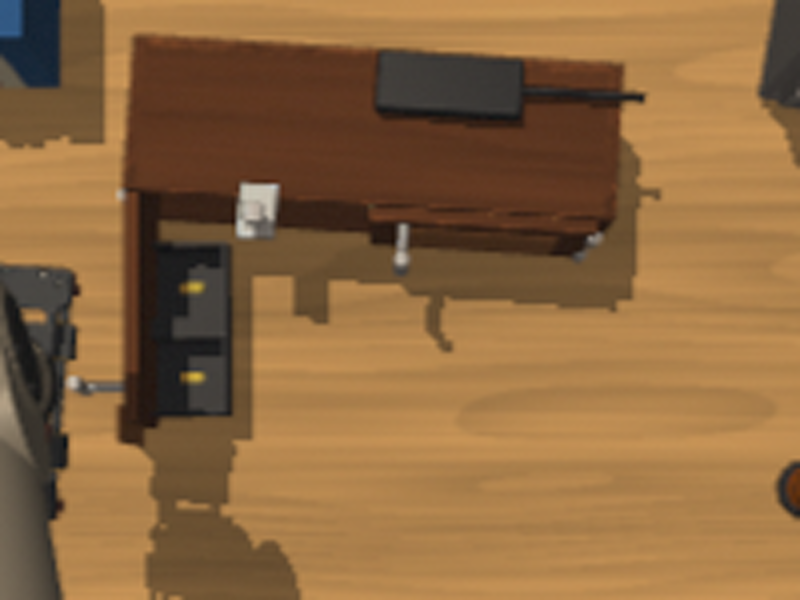

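Leaf A stands open about square. Its slot contacts show at crop px (193,288) and (193,378), and the pull top at (75,383). The forces on the arc show the hinge is further back than I assumed, so I'll refit it.

```bash
python3 - <<'E'
from h import *
np.set_printoptions(precision=4,suppress=True)
def C(P): # inverse of W
    c,s=np.cos(CAB[2]),np.sin(CAB[2]); d=P[:2]-np.array(CAB[:2]); return np.array([c*d[0]+s*d[1],-s*d[0]+c*d[1]])
f=lambda x,y,z:atz('top',(190+x/4,130+y/4),z)
e1,e2=f(128,200,.165),f(122,440,.165)
print('edge',C(e1),C(e2)); d=C(e2)-C(e1); print('theta from edge',np.arctan2(-d[0],-d[1]))
print('pull',C(f(75,383,.2)))
s0,s1=C(f(193,288,.03)),C(f(193,378,.03)); print('slots',s0,s1, s1-s0)
s=manip.masks_of('leaf_a_pull','top')
print('tab',C(f(252,210,.22)))
# hinge solve for pull on arc through shut & open for several theta
P0=np.array([-.047,.03])
for th in(1.45,1.5,1.55,1.6):
    for hx in(-.012,-.006,0,.006):
        al,out=.167,-(-.047-hx)
        print(th,hx,np.array([hx-al*np.sin(th)-out*np.cos(th), .197-al*np.cos(th)+out*np.sin(th)]), 'slot1',np.array([hx-.145*np.sin(th)+(.031+12e-3+hx*-1-.012)*np.cos(th),.197-.145*np.cos(th)-(.031-hx)*np.sin(th)]))
E
```

```text
edge [-0.0093  0.1951] [-0.2061  0.1855]
theta from edge 1.5218435017835463
pull [-0.164   0.2214]
slots [-0.0644  0.1508] [-0.1444  0.1451] [-0.08   -0.0057]
tab [-0.0195  0.0886]
1.45 -0.012 [-0.182   0.2116] slot1 [-0.1508  0.1368]
1.45 -0.006 [-0.1767  0.2176] slot1 [-0.1455  0.1428]
1.45 0 [-0.1714  0.2235] slot1 [-0.1402  0.1488]
1.45 0.006 [-0.1662  0.2295] slot1 [-0.1349  0.1547]
1.5 -0.012 [-0.1811  0.2201] slot1 [-0.1536  0.1439]
1.5 -0.006 [-0.1755  0.2261] slot1 [-0.148   0.1498]
1.5 0 [-0.1699  0.2321] slot1 [-0.1424  0.1558]
1.5 0.006 [-0.1643  0.2381] slot1 [-0.1369  0.1618]
1.55 -0.012 [-0.1797  0.2285] slot1 [-0.1561  0.151 ]
1.55 -0.006 [-0.1738  0.2345] slot1 [-0.1502  0.157 ]
1.55 0 [-0.1679  0.2405] slot1 [-0.1443  0.163 ]
1.55 0.006 [-0.1621  0.2465] slot1 [-0.1384  0.169 ]
1.6 -0.012 [-0.1779  0.2369] slot1 [-0.1582  0.1583]
1.6 -0.006 [-0.1717  0.2429] slot1 [-0.152   0.1642]
1.6 0 [-0.1656  0.2489] slot1 [-0.1458  0.1702]
1.6 0.006 [-0.1594  0.2549] slot1 [-0.1397  0.1762]
```

```bash
sed -i 's/^CAB=.*/CAB=(.654,-.0121,-.0663)/; s/^HX=.*/HX=0.0/' h.py; python3 - <<'E'
from h import *
a=psi('b',0); p=pull('b',0,0)
line(np.r_[manip.get_position()[:2],.30],speed=.3)
manip.set_gripper(.044)
go(p+[0,0,.28],a); line(p+[0,0,.165],speed=.12); st('at pull')
manip.set_gripper(0,15); st('grip')
for t in np.linspace(0,1.6,8)[1:]:
    line(pull('b',t,.165),psi('b',t),speed=.1); st(round(t,2))
manip.set_gripper(.05); st('rel')
line(pull('b',1.6,.30),speed=.2)
go((.424,-.30,.32),psi('b',1.57))
np.set_printoptions(precision=4,suppress=True)
for c in('top','scene'):
    save(manip.capture(c),'g4'+c[0])
    for n in('controller1_center','leaf_a_pull','leaf_b_pull','slot_a1','bolt_grip'):
        for m in manip.masks_of(n,c)[:4]: r,cc=np.nonzero(m['region']); print(c,n,round(m['conf'],2),np.array(m['location']),r.min(),r.max(),cc.min(),cc.max())
im=cv2.imread('pics/g4t.png');cv2.imwrite('pics/g4c.png',cv2.resize(im[130:280,140:420],(800,429),interpolation=cv2.INTER_CUBIC))
E
```

```text
at pull t 19.4 F [ 0.7  0.3 -0.9] w 0.0437 g 0.0 p [ 0.6176 -0.04    0.1658]
grip t 20.0 F [-0.3  0.6  0.9] w 0.0119 g 15.0 p [ 0.6171 -0.0397  0.1651]
0.23 t 20.5 F [ 2.7 -3.8 -3.4] w 0.0118 g 15.0 p [ 0.5793 -0.0514  0.1651]
0.46 t 21.1 F [  8.   -9.3 -12. ] w 0.0119 g 15.0 p [ 0.5462 -0.0712  0.1652]
0.69 t 21.6 F [ 14.7 -12.3 -17.2] w 0.012 g 15.0 p [ 0.5191 -0.0972  0.1657]
0.91 t 22.1 F [ 18.9  -9.2 -15.9] w 0.0118 g 15.0 p [ 0.4987 -0.1277  0.1666]
1.14 t 22.7 F [ 24.1  -6.  -14.6] w 0.0116 g 15.0 p [ 0.4857 -0.1622  0.1672]
1.37 t 23.2 F [ 27.4   0.3 -15.2] w 0.0122 g 15.0 p [ 0.4807 -0.1985  0.1672]
1.6 t 23.8 F [ 27.6   6.2 -10.2] w 0.012 g 15.0 p [ 0.4838 -0.2349  0.1671]
rel t 24.5 F [-0.1 -0.1  0.6] w 0.0499 g 0.0 p [ 0.4724 -0.2376  0.1649]
top controller1_center 0.54 [245.  161.8] 240 254 151 172
top leaf_a_pull 0.64 [216.2 229.4] 179 240 208 247
top leaf_b_pull 0.86 [213.7 331.3] 184 243 314 352
top slot_a1 0.78 [213.5 231.6] 179 240 208 248
top slot_a1 0.56 [244.9 161.7] 240 254 152 171
top bolt_grip 0.35 [209.3 230.1] 179 240 208 247
scene controller1_center 0.78 [174.  146.8] 160 186 134 155
scene leaf_a_pull 0.72 [189.7 228.5] 150 221 194 255
scene leaf_a_pull 0.59 [256.9 310.7] 239 274 281 345
scene leaf_b_pull 0.84 [254.8 312.6] 238 275 280 345
scene slot_a1 0.91 [189.6 229.2] 150 221 193 256
scene slot_a1 0.59 [256.6 311.9] 239 274 281 344
scene bolt_grip 0.61 [169.  262.6] 167 174 261 266
```

View pics/g4c.png

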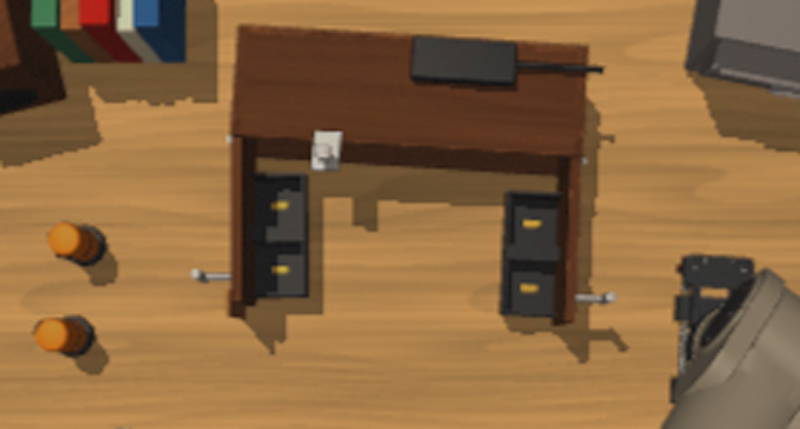

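Both leaves are open. The B contacts show at crop px (532,224) and (529,288), and both left controllers are still in place. I'll fix the slot positions from both views.

```bash
python3 - <<'E'
from h import *
np.set_printoptions(precision=4,suppress=True)
def C(P):
    c,s=np.cos(CAB[2]),np.sin(CAB[2]); d=P[:2]-np.array(CAB[:2]); return np.array([c*d[0]+s*d[1],-s*d[0]+c*d[1]])
for c in('top','scene'):
    im=cv2.cvtColor(cv2.imread(f'pics/g4{c[0]}.png'),cv2.COLOR_BGR2HSV)
    m=cv2.inRange(im,(18,120,110),(34,255,255))
    k,l,s,ce=cv2.connectedComponentsWithStats(m)
    for i in range(1,k):
        if 3<=s[i,4]<60 and 180<ce[i][0]<360 and 150<ce[i][1]<290: X=atz(c,ce[i],.03); print(c,s[i,4],ce[i],X[:2],C(X))
for L in'ab':
    th=1.51 if L=='a' else 1.55
    for i in(0,1): X=slot(L,i,th,.03); print(L,i,X[:2],proj('scene',X))
im=cv2.imread('pics/g4s.png');cv2.imwrite('pics/g4sc.png',cv2.resize(im[140:290,185:355],None,fx=4,fy=4,interpolation=cv2.INTER_CUBIC))
f=lambda x,y,z:atz('top',(140+x*.35,130+y*150/429),z)
print('pullA',C(f(197,274,.2)),'pullB',C(f(610,297,.2)))
E
```

```text
top 11 [238.2727 201.2727] [0.6058 0.1426] [-0.0583  0.1512]
top 16 [325.5   207.875] [ 0.5809 -0.1675] [-0.0627 -0.1599]
top 12 [238.1667 223.9167] [0.5251 0.1426] [-0.1389  0.1458]
top 17 [324.3529 230.0588] [ 0.5021 -0.1625] [-0.1416 -0.1601]
scene 16 [241.375 189.   ] [0.607  0.1454] [-0.0573  0.154 ]
scene 14 [224.7857 207.6429] [0.5268 0.144 ] [-0.1372  0.1473]
scene 21 [313.8095 256.9524] [ 0.5831 -0.1672] [-0.0605 -0.1595]
a 0 [0.6018 0.1418] [241.1429 190.8636]
a 1 [0.5218 0.1423] [224.1224 209.1425]
b 0 [ 0.5799 -0.1602] [311.3518 256.2606]
b 1 [ 0.5002 -0.1532] [292.8893 274.6435]
pullA [-0.1606  0.221 ] pullB [-0.1575 -0.2393]
```

View pics/g4sc.png

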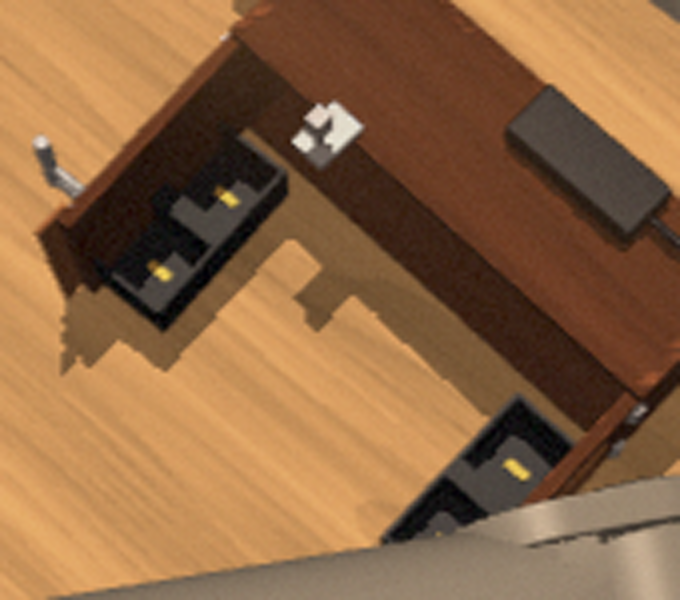

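```bash
sed -i 's/^HX=.*/HX=0.005/' h.py; cat >> h.py <<'E'
SL={'a0':(.6064,.144),'a1':(.526,.1433),'b0':(.582,-.167),'b1':(.503,-.1625)}
PS={'a':1.579,'b':1.504}
def pick(c,a):
    c=np.array(c,float); ok=[k for k in(-np.pi/2,np.pi/2) if manip.ik([*c,.075],q(a+k)) is not None]
    a2=a+ok[0]
    for k in ok:
        j=manip.ik([*c,.2],q(a+k))
        if abs(j[6])<2: a2=a+k
    manip.set_gripper(.088,8)
    go((*c,.25),a2); line((*c,.075),speed=.15); manip.set_gripper(0,8); st('squeeze')
    manip.set_gripper(.088); line((*c,.20),speed=.25)
    go((*c,.20),a); line((*c,.075),speed=.15); manip.set_gripper(0,25); st('grasp'); 
    line((*c,.30),speed=.2); st('lifted')
def place(s,a):
    s=np.array(s,float); go((*s,.31),a); line((*s,.135),speed=.15); st('above')
    line((*s,.112),speed=.04); st('in'); line((*s,.1065),speed=.03); st('floor')
E
python3 - <<'E'
from h import *
pick((.424,-.4015),PS['b'])
place(SL['b0'],PS['b'])
save(manip.capture('scene'),'g5s')
E
```

```text
squeeze t 30.3 F [ 0.1  0.4 -0.5] w 0.0398 g 8.0 p [ 0.424  -0.4014  0.075 ]
grasp t 34.8 F [ 1.4 -0.5 -0.2] w 0.04 g 24.9 p [ 0.4243 -0.4015  0.075 ]
lifted t 36.1 F [-0.1  0.3 -2.6] w 0.0401 g 24.9 p [ 0.4235 -0.4009  0.2988]
above t 38.5 F [-0.4  0.4 -2.5] w 0.0397 g 24.9 p [ 0.5827 -0.1673  0.1359]
in t 39.2 F [-0.7  0.5 -1.7] w 0.0401 g 24.9 p [ 0.582  -0.1671  0.112 ]
floor t 39.5 F [ 0.5  0.5 -3.3] w 0.0398 g 24.9 p [ 0.5818 -0.1669  0.1063]
```

```bash
cat >> h.py <<'E'
def release():
    p=manip.get_position(); line((p[0],p[1],.1052),speed=.02); manip.set_gripper(.058); st('released'); line((p[0],p[1],.31),speed=.2)
E
python3 - <<'E'
from h import *
release()
for c in('top','scene'):
    im=manip.capture(c); save(im,'g6'+c[0]); old=cv2.cvtColor(cv2.imread(f'pics/{c}0.png'),cv2.COLOR_BGR2RGB)
    for n,X in(('c1',(.559,.388,.06)),('c2',(.446,.402,.06))):
        u=proj(c,X).astype(int); s=np.s_[u[1]-18:u[1]+18,u[0]-18:u[0]+18]; print(c,n,np.abs(im[s].astype(int)-old[s]).max(2).mean().round(1),(np.abs(im[s].astype(int)-old[s]).max(2)>40).sum())
pick((.559,.388),PS['a'])
place(SL['a1'],PS['a']); release()
for c in('top','scene'):
    im=manip.capture(c); save(im,'g7'+c[0])
a=cv2.imread('pics/g7t.png')[130:280,140:420];b=cv2.imread('pics/g7s.png')[120:290,100:380]
cv2.imwrite('pics/g7c.png',np.vstack([cv2.resize(a,None,fx=1.87,fy=1.87),cv2.resize(b,None,fx=1.87,fy=1.87)]))
E
```

```text
released t 40.3 F [0.2 0.1 0.3] w 0.0579 g 0.0 p [ 0.582  -0.1671  0.1053]
top c1 7.0 0
top c2 6.9 0
scene c1 18.0 0
scene c2 17.9 0
squeeze t 46.4 F [0.2 2.  0.5] w 0.0404 g 7.9 p [0.5591 0.3887 0.0752]
grasp t 51.0 F [ 0.5 -0.1 -0.4] w 0.0395 g 25.0 p [0.5591 0.388  0.075 ]
lifted t 52.2 F [-0.7 -0.4 -2.3] w 0.0393 g 25.0 p [0.5583 0.3877 0.2986]
above t 54.5 F [-0.4 -0.1 -2.1] w 0.0397 g 25.0 p [0.5267 0.1435 0.1358]
in t 55.2 F [ 0.5  0.1 -2.1] w 0.0397 g 25.0 p [0.526  0.1432 0.1119]
floor t 55.6 F [ 0.4 -0.3 -2.1] w 0.0399 g 25.0 p [0.5258 0.1433 0.1063]
released t 56.3 F [0.2 0.5 0.3] w 0.0579 g 0.0 p [0.5259 0.1433 0.1053]
```

View pics/g7c.png

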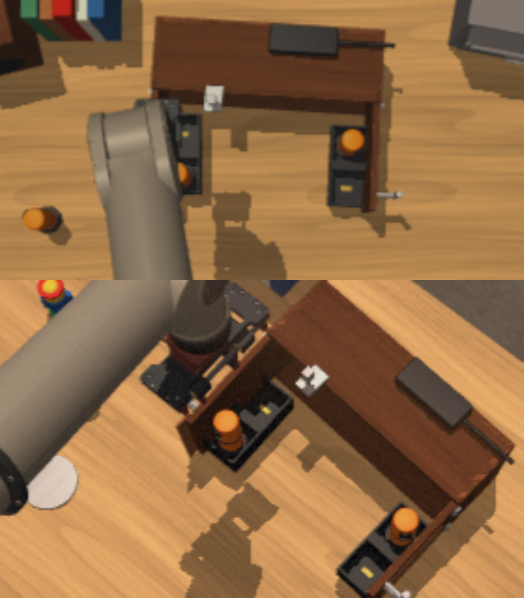

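Both controllers stand upright in their slots, at view px (350,142) and (227,425), and the last one is at (38,219) in the top view. I'll check that it hasn't moved, then place it in b1.

```bash
python3 - <<'E'
from h import *
im=cv2.imread('pics/g7t.png').astype(int); old=cv2.imread('pics/top0.png').astype(int)
u=proj('top',(.446,.402,.06)).astype(int); s=np.s_[u[1]-18:u[1]+18,u[0]-18:u[0]+18]
n=(np.abs(im[s]-old[s]).max(2)>40).sum(); print(n)
if n<20:
    pick((.446,.402),PS['b'])
    go((.50,.10,.33),PS['b'])
    place(SL['b1'],PS['b']); release()
    go((.5,.02,.32),PS['b'])
    for c in('top','scene'): save(manip.capture(c),'g8'+c[0])
    a=cv2.imread('pics/g8t.png')[130:280,140:420];b=cv2.imread('pics/g8s.png')[120:290,100:380]
    cv2.imwrite('pics/g8c.png',np.vstack([cv2.resize(a,None,fx=1.87,fy=1.87),cv2.resize(b,None,fx=1.87,fy=1.87)]))
E
```

```text
14
squeeze t 61.5 F [-0.2  0.   0.5] w 0.0395 g 8.0 p [0.4461 0.4025 0.0752]
grasp t 66.0 F [ 0.5 -0.1 -0.4] w 0.0399 g 25.0 p [0.446 0.402 0.075]
lifted t 67.3 F [ 0.4 -0.  -3.2] w 0.0395 g 25.0 p [0.4453 0.4016 0.2988]
above t 70.8 F [ 0.2  1.3 -2.6] w 0.0394 g 25.0 p [ 0.5036 -0.1627  0.1357]
in t 71.6 F [ 0.2 -0.3 -2.2] w 0.0398 g 25.0 p [ 0.503  -0.1627  0.112 ]
floor t 71.9 F [ 0.6  0.1 -2.6] w 0.0395 g 25.0 p [ 0.5029 -0.1625  0.1064]
released t 72.7 F [ 0.4 -0.3  0.1] w 0.058 g 0.0 p [ 0.5029 -0.1625  0.1053]
```

View pics/g8c.png

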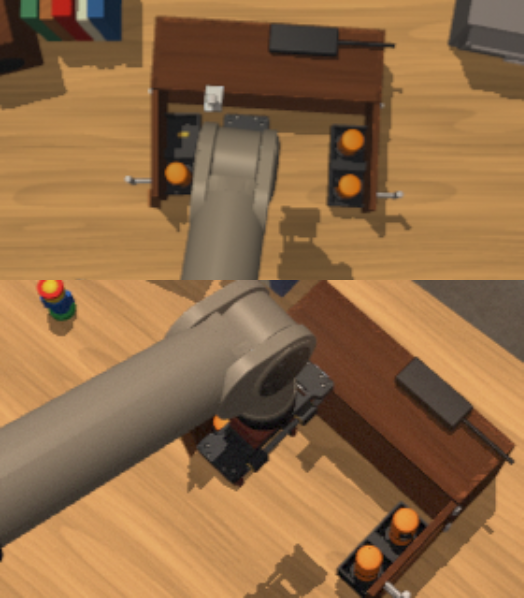

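```bash
python3 - <<'E'
from h import *
np.set_printoptions(precision=4,suppress=True)
im=cv2.cvtColor(cv2.imread('pics/g8t.png'),cv2.COLOR_BGR2HSV)
k,l,s,ce=cv2.connectedComponentsWithStats(cv2.inRange(im,(5,190,110),(16,255,255)));print([ (s[i,4],ce[i].round(0)) for i in range(1,k) if s[i,4]>25])
f=lambda x,y:(140+x/1.87,130+y/1.87); g=lambda x,y:(100+x/1.87,120+(y-280)/1.87)
print('pullB',tri([ray('top',f(398,195)),ray('scene',g(396,588))]),atz('top',f(398,195),.2))
print('pullA top',atz('top',f(129,180),.2))
for L in'ab':
  for t in(1.5,1.55,1.6): print(L,t,pull(L,t,.2))
E
```

```text
[(np.int32(95), array([328., 205.])), (np.int32(80), array([234., 223.])), (np.int32(100), array([327., 229.]))]
pullB [ 0.4748 -0.229   0.25  ] [ 0.4796 -0.2383  0.2   ]
pullA top [0.5069 0.219  0.2   ]
a 1.5 [0.5049 0.2184 0.2   ]
a 1.55 [0.5068 0.2267 0.2   ]
a 1.6 [0.5091 0.2349 0.2   ]
b 1.5 [ 0.4757 -0.2208  0.2   ]
b 1.55 [ 0.4765 -0.2293  0.2   ]
b 1.6 [ 0.4778 -0.2378  0.2   ]
```

```bash
sed -i 's/^HX=.*/HX=0.0065/' h.py; cat >> h.py <<'E'
def shut(L,t0,tend,n=8,k=0.0,lift=.30):
    p=pull(L,t0,0); go(p+[0,0,.30],psi(L,t0)+k); manip.set_gripper(.05,15)
    line(p+[0,0,.168],speed=.15); st('at'); manip.set_gripper(0,15); st('grip')
    for t in np.linspace(t0,tend,n)[1:]: line(pull(L,t,.168),psi(L,t)+k,speed=.08); st(round(t,2))
E
python3 - <<'E'
from h import *
go((.45,-.12,.34),PS['b'])
shut('b',1.6,-.02)
manip.set_gripper(.044); st('rel'); p=manip.get_position(); line((p[0],p[1],.3),speed=.2)
go((.5,.25,.33),PS['a'])
for c in('top','scene'): save(manip.capture(c),'g9'+c[0])
a=cv2.imread('pics/g9t.png')[130:280,140:420];b=cv2.imread('pics/g9s.png')[120:290,100:380]
cv2.imwrite('pics/g9c.png',np.vstack([cv2.resize(a,None,fx=1.87,fy=1.87),cv2.resize(b,None,fx=1.87,fy=1.87)]))
E
```

```text
at t 77.4 F [-0.1 -0.2  1.1] w 0.0499 g 0.0 p [ 0.4797 -0.2383  0.1688]
grip t 78.1 F [12.2  3.  -8.1] w 0.0119 g 15.0 p [ 0.4837 -0.2361  0.1683]
1.37 t 78.7 F [ 9.3  0.2 -7.3] w 0.0117 g 15.0 p [ 0.4803 -0.1975  0.1683]
1.14 t 79.4 F [ 7.4 -1.1 -5.5] w 0.0116 g 15.0 p [ 0.4856 -0.16    0.1683]
0.91 t 80.0 F [0.2 0.  2.9] w 0.012 g 15.0 p [ 0.4996 -0.1241  0.1682]
0.67 t 80.6 F [-4.2  4.   9.2] w 0.0116 g 15.0 p [ 0.5224 -0.0914  0.1682]
0.44 t 81.3 F [-4.1  7.8 10.8] w 0.0121 g 15.0 p [ 0.5526 -0.0648  0.1681]
0.21 t 81.9 F [-3.7 10.4  9.2] w 0.0116 g 15.0 p [ 0.5885 -0.0462  0.1682]
-0.02 t 82.6 F [-0.4 -0.8 -0.4] w 0.0006 g 0.4 p [ 0.6268 -0.0404  0.1678]
rel t 83.4 F [ 0.3 -0.  -0.1] w 0.0441 g 0.0 p [ 0.627  -0.0397  0.168 ]
```

View pics/g9c.png

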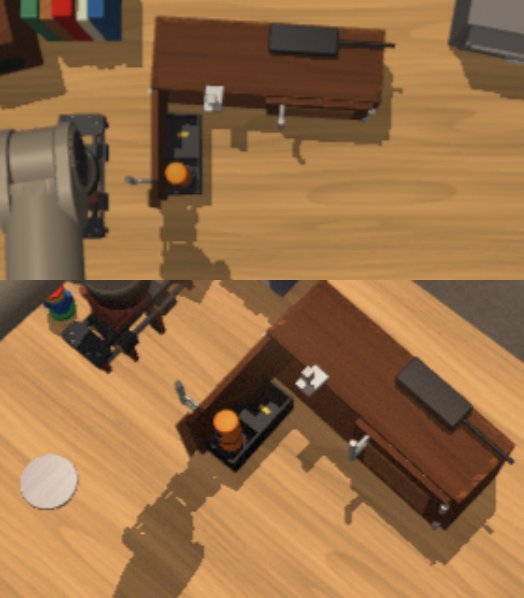

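Leaf B is almost shut: the bar slipped out of the pads near the end (pull at view px (281,120)). I'll push it home with closed fingers, stopping on force.

```bash
cat >> h.py <<'E'
def push(L,x0,y,z=.165,lim=8,xmax=.63):
    a=psi(L,0)+(np.pi if L=='a' else 0)
    go((x0,y,.30),a); manip.set_gripper(0,15); line((x0,y,z),speed=.15); st('front')
    x=x0
    while x<xmax:
        x+=.003; line((x,y,z),speed=.05); F=manip.get_ft_force()
        if F[0]<-lim: break
    st('pushed'); line((x-.02,y,z),speed=.1); line((x-.02,y,.3),speed=.2)
E
python3 - <<'E'
from h import *
go((.52,.05,.34),PS['a'])
push('b',.572,-.0395)
E
```

```text
front t 89.3 F [ 0.6  0.4 -0.3] w 0.0003 g 0.0 p [ 0.5726 -0.0398  0.1658]
pushed t 91.3 F [-9.8  1.7  7.3] w 0.0007 g 5.3 p [ 0.5932 -0.0395  0.1648]
```

```bash
cat > closea.py <<'E'
from h import *
S=np.array([.6136,.0219]);O=np.array([.507,.2195]); r=.172
d=O-S; ch=np.hypot(*d); m=(S+O)/2; n=np.array([-d[1],d[0]])/ch
h=np.sqrt(r*r-ch*ch/4); cands=[m+h*n,m-h*n]; H=max(cands,key=lambda c:c[0]); sw=2*np.arcsin(ch/2/r)
print('hinge',H,'sweep',sw,W((HX,.197,0))[:2])
def P(t): # t angle from shut, clockwise opening
    v=S-H; c,s=np.cos(-t),np.sin(-t); return H+np.array([c*v[0]-s*v[1],s*v[0]+c*v[1]])
k=np.pi
print(P(sw),O)
go((.45,.30,.34),psi('a',sw)+k)
go((*P(sw),.30),psi('a',sw)+k); manip.set_gripper(.05,15); line((*P(sw),.168),speed=.15); manip.set_gripper(0,15); st('grip')
for t in [sw+.08]+list(np.linspace(sw,0,8)):
    line((*P(t),.168),psi('a',t)+k,speed=.08); st(round(t,2))
E
python3 closea.py
```

```text
hinge [0.67498899 0.18257169] sweep 1.4222195979196273 [0.67353725 0.18403655]
[0.507  0.2195] [0.507  0.2195]
grip t 97.0 F [ 14.1  -4.  -10.4] w 0.0115 g 15.0 p [0.5111 0.2179 0.1687]
1.5 t 97.3 F [14.2 -4.6 -9.8] w 0.0117 g 15.0 p [0.5149 0.2309 0.1687]
1.42 t 97.7 F [13.2 -3.3 -8.4] w 0.0116 g 15.0 p [0.5108 0.2172 0.1687]
1.22 t 98.2 F [10.7 -0.7 -8.4] w 0.0117 g 15.0 p [0.5061 0.1841 0.1687]
1.02 t 98.8 F [ 5.3  0.5 -2.5] w 0.0119 g 15.0 p [0.5082 0.15   0.1687]
0.81 t 99.4 F [3.1 0.4 3.3] w 0.0118 g 15.0 p [0.5172 0.117  0.1686]
0.61 t 100.0 F [ 0.9 -0.3  7.6] w 0.0115 g 15.0 p [0.5329 0.0864 0.1685]
0.41 t 100.6 F [-0.7 -0.1  8.7] w 0.0112 g 15.0 p [0.5549 0.0593 0.1685]
0.2 t 101.2 F [-1.3 -0.8  8.4] w 0.012 g 15.0 p [0.5822 0.0373 0.1685]
0.0 t 101.8 F [-1.2 -1.1  8. ] w 0.0117 g 15.0 p [0.6134 0.0217 0.1686]
```

```bash
python3 - <<'E'
from h import *
manip.set_gripper(.044); p=manip.get_position(); line((p[0],p[1],.3),speed=.2)
push('a',.575,.0215,lim=10)
go((.5,.30,.33),PS['a'])
for c in('top','scene'): save(manip.capture(c),'g10'+c[0])
a=[cv2.imread(f'pics/{n}.png') for n in('top0','g10t','scene0','g10s')]
def z(i,c0,r0,w,h,s): return cv2.resize(a[i][r0:r0+h,c0:c0+w],None,fx=s,fy=s,interpolation=cv2.INTER_CUBIC)
t=np.hstack([z(0,218,165,130,40,3),z(1,218,165,130,40,3)]); s=np.hstack([z(2,236,140,130,120,3),z(3,236,140,130,120,3)])
cv2.imwrite('pics/g10c.png',np.vstack([t,s]))
E
```

```text
front t 105.4 F [-0.1 -1.   0.2] w 0.0006 g 0.0 p [0.5757 0.0214 0.1659]
pushed t 107.6 F [-14.3   0.7  11.1] w 0.0004 g 8.1 p [0.5977 0.0215 0.1645]
```

View pics/g10c.png

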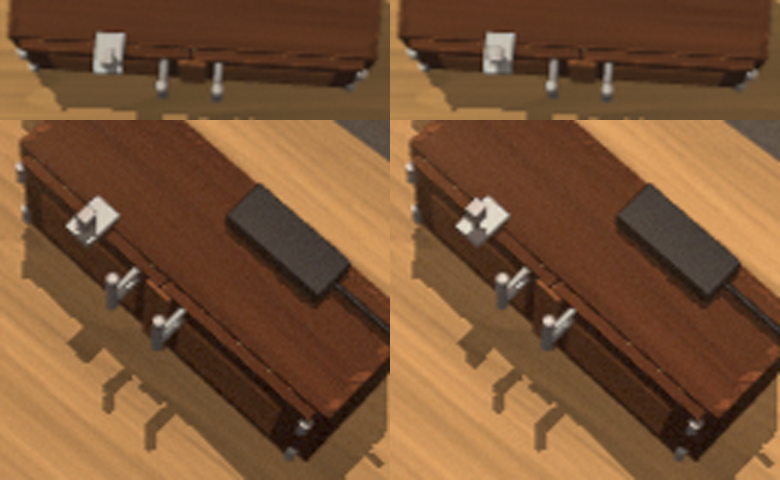

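Both leaves look exactly as at the start (pulls at the same pixels); only the bolt tab is still raised. Pressing it down.

```bash
python3 - <<'E'
from h import *
x,y=.641,.0792; a=CAB[2]+np.pi
go((x,y,.30),a); manip.set_gripper(0,15); line((x,y,.25),speed=.15)
z=.25; log=[]
while z>.185:
    z-=.0015; line((x,y,z),speed=.04); F=manip.get_ft_force()[2]; log.append((round(z,4),round(F,1)))
    if F>22: break
print([l for l in log if l[1]>1.2][:40]); st()
line((x,y,.30),speed=.2); go((.5,.30,.33),PS['a'])
for c in('top','scene'): save(manip.capture(c),'g11'+c[0])
a=[cv2.imread(f'pics/{n}.png') for n in('scene0','g11s')]
for i,c in(('scene0','g11s'),('top0','g11t')):
    A,B=cv2.imread(f'pics/{i}.png').astype(int),cv2.imread(f'pics/{c}.png').astype(int)
    s=np.s_[150:210,240:285] if c=='g11s' else np.s_[172:200,235:280]
    print((np.abs(A[s]-B[s]).max(2)>30).sum())
    im=cv2.imread
def z(i): return cv2.resize(a[i][155:205,240:300],None,fx=6,fy=6,interpolation=cv2.INTER_CUBIC)
cv2.imwrite('pics/g11c.png',np.hstack([z(0),z(1)]))
E
```

```text
[(0.2065, np.float64(6.8)), (0.205, np.float64(15.5)), (0.2035, np.float64(21.6)), (0.202, np.float64(32.1))]
 t 120.9 F [-12.4  -0.3  32.1] w 0.0005 g 15.7 p [0.6415 0.0795 0.2069]
6
4
```

View pics/g11c.png

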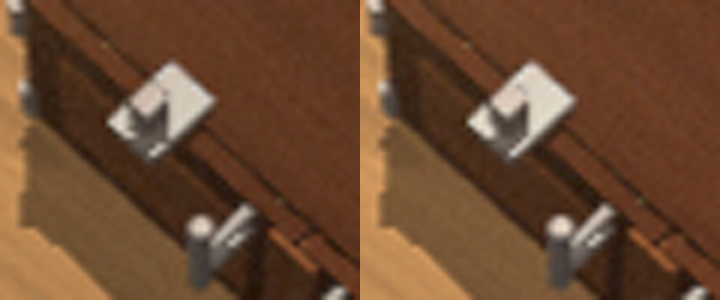

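The bolt matches its starting look (tab at crop px (148,105) before, (508,105) after), so it is fully down. Handing in.

```bash
python3 - <<'E'
from h import *
A,B=cv2.imread('pics/top0.png').astype(int),cv2.imread('pics/g11t.png').astype(int)
for u in((119,224),(429,218)): s=np.s_[u[1]-14:u[1]+14,u[0]-14:u[0]+14]; print((np.abs(A[s]-B[s]).max(2)>40).sum())
manip.pause(.5); print(manip.get_time()); print(manip.hand_in())
E
```

```text
376
0
123.8
the job is handed in; nothing more can be done
None
```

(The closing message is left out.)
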